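# Uncouple the hand rest from its ball mount

### The arm

A 7-joint arm with a two-finger parallel gripper is mounted at the origin on a cart in front of the work surface, level with it; the furniture and walls round the work are solid. World frame = base frame: x ahead of the robot, y to its left, z up, the work surface at z = 0. Lengths are in m, angles in rad, forces in N, time in s.
With the tool pointing down it reaches from about 0.425 to 1.025 m from the base axis. Payload 9.4 kg.
Tool frame: the origin (TCP) lies at the very end of the fingers, on their centre line; the grasp point (between the pads) lies 19 mm behind it; z points along the fingers, y is the line along which they close (so a half turn about z gives the same grasp; the last joint's range is limited). The gripper opens to 85 mm and grips with 20 to 120 N. Pads are 22 mm wide; open, the fingers measure 114 mm over their backs; the gripper's body (76 mm by 85 mm) begins 54 mm behind the grasp point. The pads swing forward as they close: fully open they stand 13 mm farther back than shut.
Start: joints at [1.218, 0.599, -0.003, 1.599, 0.002, 0.943, -0.08], TCP at [0.197, -0.698, 0.231] pointing down, gripper open.
Joint ranges: [-2.57, 2.57], [-0.35, 1.97], [-1.29, 1.29], [0.11, 2.56], [-1.05, 4.19], [0.11, 1.86], [-2.63, 2.63]. Speed limits (rad/s): [2.22, 2.22, 3.01, 3.01, 3.14, 3.14, 3.14].

### API

Orientations are given as a rotation vector (axis times angle).
In Python, from station import ctrl gives the robot as it stands.
- The arm moves only by the shell command python3 -m inch 'ROWS' [FORCE]. ROWS is JSON, one flat list of numbers, 7 for each row, row after row: the opening in per cent of the stroke, from 0 (shut) to 100 (fully open), then the shift along the tool's x, y, z in mm, then the turn, a rotation vector about the tool's x, y, z in rad. In form: [hand, tx, ty, tz, ax, ay, az, hand, tx, ty, tz, ax, ay, az, ...]. A call has 1 to 5 rows; each row is the pose to reach, as a shift and turn from the pose commanded when the call began, along the tool's axes at that moment; what a row does not reach only later rows make up. A row lasts 1/8 s, in which the tool goes at most 62.5 mm and 10.7 degrees, less where a joint would pass 70% of its speed; a pose out of reach is approached as far as the arm can. A call with a gripper value outside its range is refused whole. The fingers move at their own pace and stop on an object; FORCE is the grip in N (left out, the last holds). Time passes only in rows, so rows that repeat a pose let the fingers close. It gives the time, the measured TCP pose, the force, the opening and the grip force at its end, in the units of the state.
- ctrl.observe(): the state, without advancing time (a new reading comes with each control period).
- ctrl.capture(name): name is "scene" or "top" or "wrist"; returns the picture (400x640x3 uint8, red, green, blue); there is no depth.
- ctrl.camera_params(name): a dict with "K" (3x3 intrinsics, pixels), "k1" (the pictures are not rectified: a ray, as slopes to the right and down, at radius r is drawn at 1 + k1 r^2 times it, then the intrinsics apply), "R" (3x3) and "t" (3): a world point X has camera coordinates R X + t; the wrist camera has in their place "T_tool_cam" (4x4, takes a point from camera to tool coordinates, whose origin is the TCP and whose axes are the flange's). Camera axes: x right, y down, z forward; pixel columns grow to the right and rows downward; lengths in m; the calibration is good to about 2 mm. A picture is of the moment at which its call begins: read the wrist's pose just before it. camera_params takes no time and is no camera call.
- ctrl.job_done(): hands the job in; it is judged then, once.
The state is a dict: "time": time; "joints": joint angles; "joint_velocities": joint speeds; "effort": joint torques, N m; "ee_pos": TCP position; "tcp_rot": TCP orientation; "ft_force": force on the tool from outside, world axes, zero at the start; "ft_torque": the same for the moment, N m; "gripper_width": opening from 0.0 (shut) to 1.0 (fully open); "gripper_force": force on a finger pad.
Only numpy, scipy, OpenCV 4.12 (cv2) and the standard library are available. Lean on these libraries where they do the work, as an engineer would, in place of code of your own. Each camera call takes 0.05 s, during which the arm holds its last target. There are 200 camera calls.

### The job

The blue hand-rest arm is latched onto the ball mount. Take the yellow keeper out from between the coupler's two upright tabs and hang it by its eye on the brass post of the stand, lying flat on the base, and let go; then squeeze the spring latch's red tab fully over towards the black tab, lift the arm straight up off the ball and keep holding it there, level and still, about 12 cm above where it sat. The program finishes with the arm held raised in the gripper; leave the bottle, jar, swab cup and loupe where they stand.

Things in the scene. Friction and masses are not known exactly. Their poses are not given: they have to be found in the camera images.
- ball_mount: Fixed mount: grey foot plate 80x80x10 with four bolts, dark boss with a flat top (38 across) at height 36, on it a steel neck 12 across and a steel ball 30 across whose top is at height 71 and whose underside is cut flat at height 49.5. Origin: centre of the underside, on the ball's axis, on the table; z up.
- rest_arm: Loose blue coupler (98x48x44), bar and cork pad; 0.3 to 0.5 kg, centre of mass within 15 of the ball axis. Its bore covers the ball, foot on the boss. Origin: on the ball axis at the foot (36 above the table). x along the bar to its padded end (x = 125), y to the red tab's side, z up. Deck at z = 44. A catch under the ball blocks lifting until the latch is drawn; clear after 40 of lift.
- fixed_tab (a point): Outer (-y) face of the black fixed tab on the rest_arm, at [0, -20, 76] in the arm's frame. The tab is 20 wide (x), 5 thick (y), from z = 44 to 86, fixed to the coupler.
- latch_tab (a point): Outer (+y) face of the red latch tab, [0, 20, 76] in the arm's frame when closed. Tab 20 wide, 5 thick, to z = 86; a red strip at z = 47 to 52 runs out from it to y = 41: keep fingertips above. Slides 11 in -y: outer faces of the two tabs 40 apart closed, 29 fully drawn (their middle then at y = -5.5). Pinching the tabs together draws the latch and carries the arm.
- latch (a joint): Travel of the red latch in m: 0 closed (sprung), grows to 0.011 fully drawn. Spring 5.4 N at rest, 10.4 N fully drawn; the catch is clear of the ball above about 0.009. It springs back when let go. With the keeper in place it moves at most 0.004.
- keeper: Loose yellow keeper, 60 g: plate 8 thick and 26 wide (y) from x = -13 to 52, an eye at x = 66 (hole 18, outside 34 across), and an upright fin to take it by. At the start it lies on the coupler's deck, tail between the two tabs (inner faces 30 apart), its axes along the arm's. Origin: underside of the plate, in the tail; x towards the eye, z up.
- keeper_grip (a point): Point on the keeper's fin at [34, 0, 33] in the keeper's frame. The fin is 8 thick (y), 24 long (x, from 22 to 46), from z = 8 to 44; pinch it along y from above. Nearly over the centre of mass.
- keeper_eye (a point): Centre of the keeper's eye at the plate's underside, [66, 0, 0] in the keeper's frame. Hole 18 through 8.
- keeper_stand: Fixed stand: dark round wooden base 100 across, 8 thick, with a brass post in the middle, 10 across, up to height 44, tapered over the last 6. Origin: centre of the underside on the table; z up. A hung keeper lies flat on the base, at any yaw, its underside at height 8.
- post_foot (a point): Foot of the brass post on the base's top: on the post's axis at height 8.
- solvent_bottle: Bystander: brown bottle with a black cap, 53 across, 108 tall. Origin: centre of its underside.
- jar_ochre: Bystander: jar of ochre pigment, black lid, 42 across, 55 tall. Origin: centre of its underside.
- swab_cup: Bystander: white cup of cotton swabs, 62 across, 121 tall. Origin: centre of its underside.
- loupe: Bystander: black eye loupe, 37 across, 38 tall. Origin: centre of its underside.
There are look-alikes about, which are no part of the job. Several things have the shape of the keeper; the one meant has the colours described above.

How it is judged:
On the way, in this order (a step that is already met when the one before it is completed fails the run):
1. the keeper hangs by its eye on the post, flat on the base, released, the arm still coupled (horizontal distance between keeper_eye and post_foot below 0.008 m and z of keeper_eye in the frame of keeper_stand below 0.014 m and angle between keeper's own z axis and vertical below 0.2 rad and contact force between the fingers and keeper below 0.1 N and z of rest_arm in the frame of ball_mount below 0.042 m), for 0.2 s.
2. the red latch is drawn fully (9 mm or more) while the arm still sits on the ball (value of joint latch above 0.009 m and z of rest_arm in the frame of ball_mount below 0.042 m), for 0.1 s.
At the end, for the whole second after the job is handed in: The fingers hold the arm still, 80 to 200 mm above where it sat, within 60 mm sideways of the ball, level within 0.25 rad, off the mount; the released keeper is on the post (eye within 8 mm of its axis, within 6 mm of the base, flat within 0.2 rad) (horizontal distance between keeper_eye and post_foot below 0.008 m and z of keeper_eye in the frame of keeper_stand below 0.014 m and angle between keeper's own z axis and vertical below 0.2 rad and contact force between the fingers and keeper below 0.1 N and z of rest_arm in the frame of ball_mount between 0.116 and 0.236 m and horizontal distance between rest_arm and ball_mount below 0.06 m and angle between rest_arm's own z axis and vertical below 0.25 rad and linear speed of rest_arm below 0.03 m/s and contact force between the fingers and rest_arm above 1 N and contact force between rest_arm and ball_mount below 0.1 N and linear speed of keeper below 0.02 m/s); the arm keeps its last pose, push and grip.
It fails at once if the solvent bottle is pushed more than 20 mm (distance of solvent_bottle from where it was at the start of the episode above 0.02 m).
It fails at once if the jar ochre is pushed more than 20 mm (distance of jar_ochre from where it was at the start of the episode above 0.02 m).
It fails at once if the swab cup is pushed more than 20 mm (distance of swab_cup from where it was at the start of the episode above 0.02 m).
It fails at once if the loupe is pushed more than 20 mm (distance of loupe from where it was at the start of the episode above 0.02 m).
It also fails if it takes over 48 s, if anything falls off the work surface, if the arm or the gripper's body presses on something with over 40 N, if the wrist force passes 120 N, or if a joint passes its speed limit or range.

## Working session

There is one attempt and no reset: what is moved stays moved. The work goes in short steps, Python scripts to look and compute and a shell command to move; the robot and the scene stay as the last step left them, time stands still between calls to the robot, and variables do not carry over. Pictures are saved under pics/ and viewed, at most 10 in all, crops included, and the job is handed in when it is done.

```bash
ls; mkdir -p pics; python3 - <<'E'
from station import ctrl
import cv2,numpy as np
s=ctrl.observe();print({k:np.round(v,3).tolist() for k,v in s.items()})
for n in("scene","top"):
    cv2.imwrite(f"pics/{n}0.png",ctrl.capture(n)[:,:,::-1])
    p=ctrl.camera_params(n);print(n,{k:np.round(v,4).tolist() for k,v in p.items()})
print({k:np.round(v,4).tolist() for k,v in ctrl.camera_params("wrist").items()})
E
```

```text
pics
{'time': 0.0, 'joints': [1.218, 0.6, -0.003, 1.6, 0.002, 0.943, -0.08], 'joint_velocities': [0.0, 0.001, 0.001, 0.0, 0.001, -0.001, -0.001], 'effort': [-0.001, -77.645, 1.564, -25.801, 0.012, 0.009, -0.0], 'ee_pos': [0.197, -0.697, 0.23], 'tcp_rot': [-3.11, -0.432, 0.001], 'ft_force': [-0.829, 0.084, -0.38], 'ft_torque': [0.025, -0.013, -0.024], 'gripper_force': 0.0, 'gripper_width': 1.0}
scene {'K': [[496.8649, 0.0, 323.9693], [0.0, 496.8649, 198.6816], [0.0, 0.0, 1.0]], 'k1': -0.1363, 'R': [[-0.7733, -0.6337, 0.0226], [-0.4134, 0.4767, -0.7758], [0.4808, -0.6092, -0.6306]], 't': [0.2125, 0.4784, 0.9646]}
top {'K': [[478.9267, 0.0, 307.9704], [0.0, 478.9267, 199.6532], [0.0, 0.0, 1.0]], 'k1': -0.0693, 'R': [[0.0051, -1.0, -0.0017], [-0.9962, -0.005, -0.0871], [0.0871, 0.0022, -0.9962]], 't': [-0.3721, 0.5797, 1.381]}
{'K': [[337.2162, 0.0, 323.9131], [0.0, 337.2162, 196.3401], [0.0, 0.0, 1.0]], 'k1': -0.0489, 'T_tool_cam': [[0.0014, -0.9527, -0.3038, 0.0782], [1.0, 0.0013, 0.0003, 0.0003], [0.0001, -0.3038, 0.9527, -0.1431], [0.0, 0.0, 0.0, 1.0]]}
```

View pics/top0.png

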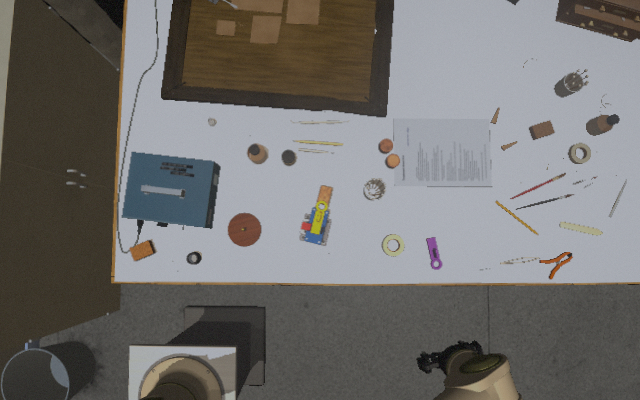

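View pics/scene0.png

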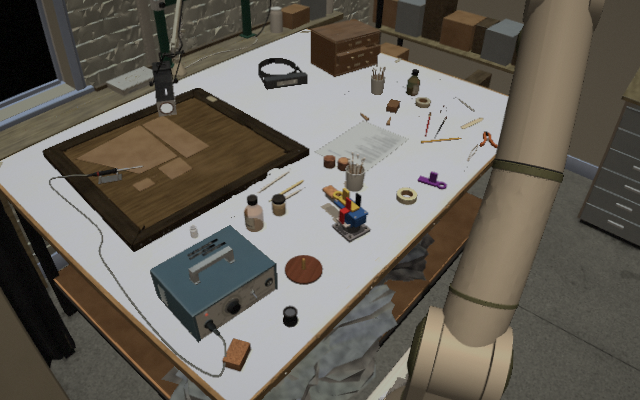

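The top view shows the coupler with the yellow keeper at about (318,215), the stand at (244,229), and a purple keeper-shaped clip at (433,252). In the scene view the coupler is at (347,210) and the stand at (304,269). I'll confirm with one enlarged crop.

```bash
cat > h.py <<'E'
import numpy as np,cv2
from scipy.spatial.transform import Rotation as Ro
from station import ctrl
def cam(n,st=None):
    p=ctrl.camera_params(n);K=np.array(p["K"]);k=p["k1"]
    if n!="wrist": R=np.array(p["R"]);t=np.array(p["t"])
    else:
        T=np.eye(4);T[:3,:3]=Ro.from_rotvec(st["tcp_rot"]).as_matrix();T[:3,3]=st["ee_pos"]
        W=np.linalg.inv(T@np.array(p["T_tool_cam"]));R=W[:3,:3];t=W[:3,3]
    return K,np.array([k,0,0,0.]),R,t
def ray(c,uv):
    K,d,R,t=c;q=cv2.undistortPoints(np.array([[uv]],float),K,d).ravel()
    return -R.T@t,R.T@np.array([q[0],q[1],1])
def onz(c,uv,z):
    o,v=ray(c,uv);return o+v*(z-o[2])/v[2]
def proj(c,X):
    K,d,R,t=c;return cv2.projectPoints(np.array(X,float).reshape(-1,3),cv2.Rodrigues(R)[0],t,K,d)[0].reshape(-1,2)
E
python3 - <<'E'
from h import *
c=cam("top");print(c[2].T@-c[3])
for uv,z in [((244,229),.008),((320,215),.1),((433,252),.0),((257,152),.1),((289,157),.05),((374,188),.12),((194,258),.038)]: print(uv,onz(c,uv,z).round(3))
a=cv2.imread("pics/top0.png")[175:270,200:340];b=cv2.imread("pics/scene0.png")[170:300,270:400]
p=cv2.imread("pics/top0.png")[225:280,400:470]
a=cv2.resize(a,None,fx=5,fy=5,interpolation=2)[:, :];b=cv2.resize(b,None,fx=4,fy=4,interpolation=2)
cv2.imwrite("pics/c1.png",cv2.resize(a,(700,475)))
E
```

```text
[ 0.45910469 -0.37220558  1.42563664]
(244, 229) [ 0.495 -0.18   0.008]
(320, 215) [ 0.533 -0.403  0.1  ]
(433, 252) [ 0.429 -0.742  0.   ]
(257, 152) [ 0.709 -0.226  0.1  ]
(289, 157) [ 0.704 -0.313  0.05 ]
(374, 188) [ 0.606 -0.55   0.12 ]
(194, 258) [ 0.409 -0.04   0.038]
```

View pics/c1.png

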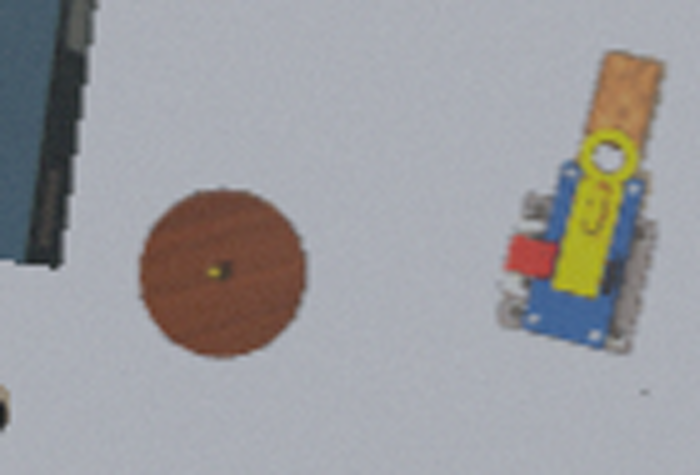

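The crop confirms it: the yellow keeper lies between the red and black tabs on the blue coupler, with its eye at top px (321.6,206.4). The purple clip at (433,252) is the look-alike. The brass post tip is at about (243,229).

```bash
python3 - <<'E'
from h import *
c=cam("top")
e=onz(c,(321.6,206.6),.088);t=onz(c,(315.6,233.8),.088)
d=e-t;print("eye",e,"tail",t,np.linalg.norm(d),"yaw",np.arctan2(d[1],d[0]))
u=d[:2]/np.linalg.norm(d);g=e[:2]-32*.001*u;print("grip",g,"origin",e[:2]-.066*u)
print("stand",onz(c,(244.6,229.4),.008),"posttip",onz(c,(243,229),.044))
s=ctrl.observe();R=Ro.from_rotvec(s["tcp_rot"]).as_matrix();print(R.round(3))
y=np.arctan2(d[1],d[0]);print("tool x yaw",np.arctan2(R[1,0],R[0,0]))
G=np.r_[g,.230];print("shift tool mm",R.T@(G-s["ee_pos"])*1e3)
E
```

```text
eye [ 0.55675147 -0.40757095  0.088     ] tail [ 0.48065657 -0.3910609   0.088     ] 0.0778653658194823 yaw -0.21365506301740758
grip [ 0.52547907 -0.40078589] origin [ 0.49225214 -0.39357675]
stand [ 0.49375621 -0.18199096  0.008     ] posttip [ 0.49400028 -0.18217425  0.044     ]
[[ 0.962  0.272 -0.001]
 [ 0.272 -0.962  0.001]
 [-0.    -0.001 -1.   ]]
tool x yaw 0.27585422290345457
shift tool mm [ 396.54197727 -195.80501427    0.72331079]
```

```bash
python3 -m inch '[100,60,-30,-10,0,0,0.1, 100,120,-60,-20,0,0,0.2, 100,180,-90,-20,0,0,0.3, 100,240,-120,-20,0,0,0.4, 100,300,-150,-20,0,0,0.49]'; python3 -m inch '[100,48,-47,0,0,0,0, 100,80,-85,0,0,0,0, 100,80,-85,0,0,0,0]'; python3 - <<'E'
from h import *
s=ctrl.observe();R=Ro.from_rotvec(s["tcp_rot"]).as_matrix();print(s["time"],s["ee_pos"],np.arctan2(R[1,0],R[0,0]))
E
```

```text
time: 0.72
ee_pos: [0.4285, -0.4863, 0.2511]
tcp_rot: [-3.123, 0.341, 0.0]
ft_force: [0.3, -0.8, -0.0]
gripper_width: 0.997
gripper_force: 0.0
time: 1.1
ee_pos: [0.5281, -0.4169, 0.2504]
tcp_rot: [-3.122, 0.323, -0.001]
ft_force: [-1.3, -0.7, 0.1]
gripper_width: 1.002
gripper_force: 0.0
1.1 [ 0.52813685 -0.41691682  0.25040739] -0.20586377111326343
```

```bash
python3 - <<'E'
from h import *
s=ctrl.observe();im=ctrl.capture("wrist")[:,:,::-1].copy();cv2.imwrite("pics/w1r.png",im)
np.save("pics/w1.npy",np.r_[s["ee_pos"],s["tcp_rot"]])
c=cam("wrist",s)
o=np.array([.4923,-.3936]);u=np.array([np.cos(-.2137),np.sin(-.2137)]);v=np.array([-u[1],u[0]])
P=lambda x,y,z:np.r_[o+x*u+y*v,z]
print(proj(c,[P(66,0,88)if 0 else P(.066,0,.088),P(.022,0,.124),P(.046,0,.124),P(-.013,.013,.088),P(-.013,-.013,.088),P(0,.02,.122),P(0,-.02,.122)]).round(1))
cv2.imwrite("pics/w1.png",cv2.resize(im,(800,500),interpolation=2))
E
```

```text
[[307.8 149. ]
 [306.1 207.8]
 [305.9 180.4]
 [295.  228.9]
 [321.5 229.2]
 [283.5 230.5]
 [329.2 230.9]]
```

View pics/w1.png

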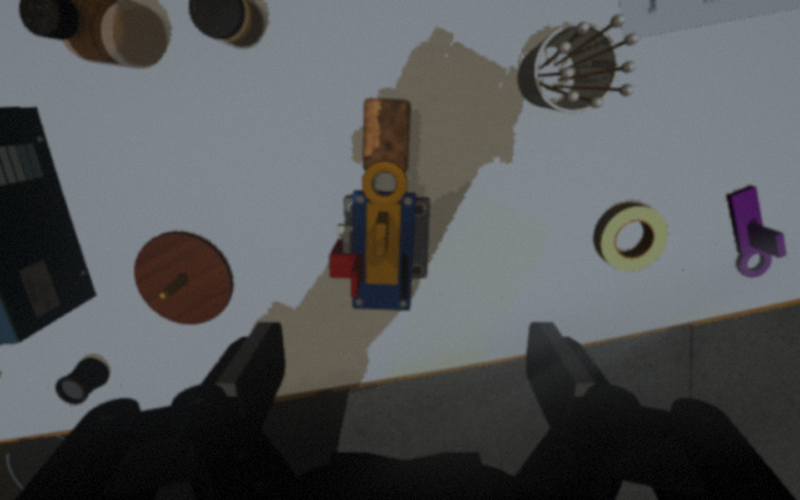

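The wrist view agrees with the prediction: eye at (307,146) against (308,149) predicted, tail edge at (306,227), fin at about (305,187). The post runs from (131,236) at its tip to about (148,222) at its foot. The stand disc is centred at about (147,222).

```bash
python3 - <<'E'
from h import *
s=ctrl.observe();w=np.load("pics/w1.npy");c=cam("wrist",dict(ee_pos=w[:3],tcp_rot=w[3:]))
e=onz(c,(307.2,146.4),.088);t=onz(c,(306.2,227.2),.088);d=e-t
print("eye",e,"tail",t,np.linalg.norm(d),np.arctan2(d[1],d[0]))
print("tip",onz(c,(131,236.5),.044),"stand",onz(c,(147,222),.008))
o=(e-.066*d/np.linalg.norm(d))
u=np.array([np.cos(-.21),np.sin(-.21)])
G=np.r_[(e[:2]+np.array([.5567,-.4076]))/2-.032*u, s["ee_pos"][2]];print("grip",G)
R=Ro.from_rotvec(s["tcp_rot"]).as_matrix();print(R.T@(G-s["ee_pos"])*1e3,np.arctan2(R[1,0],R[0,0]))
E
```

```text
eye [ 0.55922493 -0.40753711  0.088     ] tail [ 0.48191371 -0.38929123  0.088     ] 0.07943511284200452 -0.2317647183656701
tip [ 0.49320374 -0.18200049  0.044     ] stand [ 0.49636249 -0.18400792  0.008     ]
grip [ 0.52666547 -0.40089784  0.25051956]
[ -2.55006336 -18.62177378   0.01936958] -0.209721885830025
```

```bash
python3 -m inch '[100,-2.5,-18.5,20,0,0,0.012, 70,-2.5,-18.5,80,0,0,0.012, 60,-2.5,-18.5,130,0,0,0.012, 60,-2.5,-18.5,153,0,0,0.012, 60,-2.5,-18.5,153,0,0,0.012]' 40; python3 -m inch '[0,0,0,0,0,0,0,0,0,0,0,0,0,0,0,0,0,0,0,0,0,0,0,0,0,0,0,0]'; python3 - <<'E'
from h import *
im=ctrl.capture("wrist")[:,:,::-1];cv2.imwrite("pics/w2.png",im)
E
```

```text
time: 1.78
ee_pos: [0.5226, -0.404, 0.0964]
tcp_rot: [-3.12, 0.358, 0.006]
ft_force: [0.5, 0.6, 0.7]
gripper_width: 0.597
gripper_force: 0.0
time: 2.28
ee_pos: [0.526, -0.403, 0.0993]
tcp_rot: [3.122, -0.354, 0.003]
ft_force: [1.7, 2.3, 6.1]
gripper_width: 0.086
gripper_force: 40.6
```

View pics/w2.png

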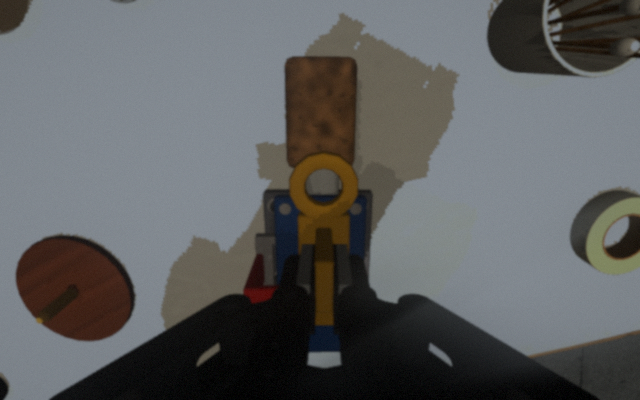

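The fin is held: width 8.6% and grip 40 N, with the eye at (323,185) straight ahead. Next I lift, while checking the height and edge of the blue box beside the stand.

```bash
python3 -m inch '[0,0,0,-10,0,0,0,0,0,0,-40,0,0,0,0,0,0,-70,0,0,0,0,0,0,-75,0,0,0]'; python3 - <<'E'
from h import *
a,b=ray(cam("top"),(213,227)),ray(cam("scene"),(276,268))
A=np.c_[a[1],-b[1]];k=np.linalg.lstsq(A,b[0]-a[0],rcond=None)[0];print(a[0]+a[1]*k[0],b[0]+b[1]*k[1])
s=ctrl.observe();R=Ro.from_rotvec(s["tcp_rot"]).as_matrix();print(s["joints"][6],np.arctan2(R[1,0],R[0,0]),s["ee_pos"])
y=.5;u=np.array([np.cos(y),np.sin(y)]);G=np.r_[np.array([.4945,-.1825])-.032*u,s["ee_pos"][2]]
print(G,R.T@(G-s["ee_pos"])*1e3)
im=ctrl.capture("wrist")[:,:,::-1];cv2.imwrite("pics/w3.png",im)
c=cam("wrist",s);z=s["ee_pos"][2]-.0993+.088
e=proj(c,(s["ee_pos"]+R@np.array([.032,0,.0])+[0,0,z-s["ee_pos"][2]]));print("eye pred px",e)
E
```

```text
time: 2.82
ee_pos: [0.5255, -0.4045, 0.1757]
tcp_rot: [3.119, -0.355, 0.005]
ft_force: [-0.7, -0.7, -1.4]
gripper_width: 0.083
gripper_force: 39.6
[ 0.49854013 -0.0996886   0.06707346] [ 0.50661975 -0.0935772   0.06853388]
-1.144860902732317 -0.22664286675040674 [ 0.52546827 -0.40446209  0.17565097]
[ 0.46641736 -0.19784162  0.17565097] [-103.9694106  -188.06622754   -0.6984028 ]
eye pred px [[323.70592441 190.41209524]]
```

```bash
python3 -m inch '[0,-26,-47,0,0,0,-0.18,0,-52,-94,0,0,0,-0.36,0,-78,-141,0,0,0,-0.54,0,-104,-188,0,0,0,-0.727,0,-104,-188,0,0,0,-0.727]';python3 -m inch '[0,0,0,50,0,0,0,0,0,0,76,0,0,0,0,0,0,76,0,0,0]'; python3 - <<'E'
from h import *
s=ctrl.observe();R=Ro.from_rotvec(s["tcp_rot"]).as_matrix();print(s["time"],np.arctan2(R[1,0],R[0,0]),s["ee_pos"])
im=ctrl.capture("wrist")[:,:,::-1];cv2.imwrite("pics/w4.png",im)
c=cam("wrist",s);z=s["ee_pos"][2]-.0993+.088
e=s["ee_pos"]+R@np.array([.0325,0,.0]);e[2]=z
print("eye",e,"pred px",proj(c,e),"tip px",proj(c,[.4945,-.1825,.044]),"foot",proj(c,[.4945,-.1825,.008]))
E
```

```text
time: 3.5
ee_pos: [0.4641, -0.1931, 0.1726]
tcp_rot: [-3.038, -0.788, 0.003]
ft_force: [0.2, -2.0, -0.7]
gripper_width: 0.083
gripper_force: 39.6
time: 3.88
ee_pos: [0.4646, -0.1971, 0.0952]
tcp_rot: [-3.042, -0.776, 0.006]
ft_force: [-0.8, 0.1, 0.2]
gripper_width: 0.081
gripper_force: 39.6
3.875 0.4991990518451663 [ 0.46460498 -0.19714415  0.09517844]
eye [ 0.49313872 -0.18158576  0.08387844] pred px [[323.11633461 189.04044905]] tip px [[325.94878716 168.43081168]] foot [[325.81067616 156.55256864]]
```

View pics/w4.png

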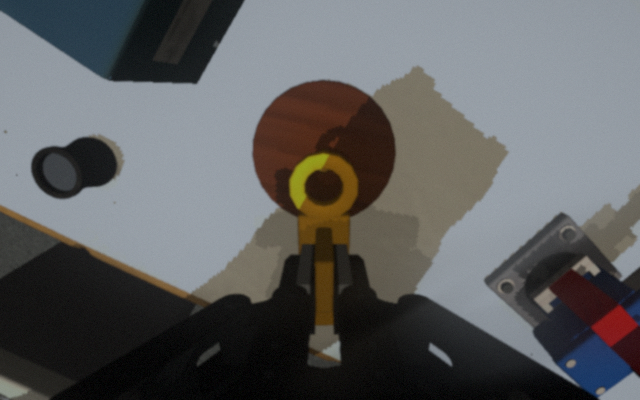

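The eye's hole is centred at (323,185), about 2.5 mm further forward than modelled. The stand disc spans columns 253–395 with its top edge at row 80. The post is hidden under the ring. I'll work out both centres.

```bash
python3 - <<'E'
from h import *
im=cv2.imread("pics/w4.png").astype(int)
s=ctrl.observe();c=cam("wrist",s);R=Ro.from_rotvec(s["tcp_rot"]).as_matrix()
# red-brown mask edges, upper half
m=((im[:,:,2]-im[:,:,0]>18)&(im[:,:,1]<im[:,:,2]*.75)).astype(np.uint8);m[:78]=0
pts=[]
for v in range(86,150,3):
    x=np.where(m[v,240:410])[0]+240
    if len(x)>20:pts+= [(x.min()-.5,v),(x.max()+.5,v)]
W=np.array([onz(c,p,.008)[:2] for p in pts])
from scipy.optimize import least_squares
f=least_squares(lambda q:np.hypot(*(W-q[:2]).T)-.05,[.494,-.182],loss='soft_l1',f_scale=.001);print("stand",f.x,"res",np.abs(f.fun).mean(),len(W))
z=s["ee_pos"][2]-.0993+.088
e=onz(c,(323.3,185.5),z);print("eye",e)
for S in (f.x,np.array([.4945,-.1825])): print("shift tool",R.T@np.r_[S-e[:2],0]*1e3)
E
```

```text
stand [ 0.49391726 -0.18162869] res 0.000437416706685541 44
eye [ 0.4954225  -0.18096312  0.08511635]
shift tool [-1.64014349 -0.13655658  0.00346914]
shift tool [-1.54583723  0.90741294  0.00173145]
```

```bash
python3 -m inch '[0,-1.6,0.4,10,0,0,0,0,-1.6,0.4,24,0,0,0,0,-1.6,0.4,45,0,0,0,0,-1.6,0.4,45,0,0,0]' && python3 -m inch '[0,0,0,20,0,0,0,0,0,0,22,0,0,0,0,0,0,22,0,0,0]';  python3 - <<'E'
from h import *
im=ctrl.capture("wrist")[:,:,::-1];cv2.imwrite("pics/w5.png",im[60:340,150:490])
s=ctrl.observe();print(s["ee_pos"],s["ft_force"])
E
```

```text
time: 4.42
ee_pos: [0.4639, -0.1976, 0.0511]
tcp_rot: [-3.042, -0.778, 0.003]
ft_force: [-0.0, -0.2, -1.6]
gripper_width: 0.084
gripper_force: 39.6
time: 4.8
ee_pos: [0.4647, -0.1979, 0.0307]
tcp_rot: [3.044, 0.778, 0.0]
ft_force: [-0.8, -0.5, -1.0]
gripper_width: 0.084
gripper_force: 39.6
[ 0.46480337 -0.19796578  0.03088543] [-0.24407221  0.22982984 -1.35686414]
```

View pics/w5.png

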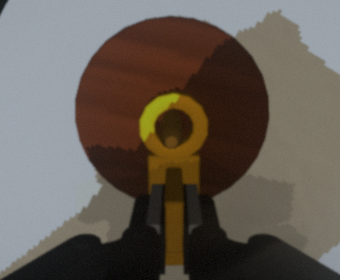

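The brass post's tip shows inside the eye, at crop (173,141), so it is threaded. I'll lower the last few mm, release and rise.

```bash
python3 -m inch '[0,0,0,3,0,0,0,0,0,0,3,0,0,0,30,0,0,3,0,0,0,40,0,0,3,0,0,0]'; python3 -m inch '[50,0,0,-20,0,0,0,80,0,0,-60,0,0,0,100,0,0,-120,0,0,0,100,0,0,-130,0,0,0,100,0,0,-130,0,0,0]';  python3 - <<'E'
from h import *
im=ctrl.capture("wrist")[:,:,::-1];cv2.imwrite("pics/w6.png",im)
s=ctrl.observe();R=Ro.from_rotvec(s["tcp_rot"]).as_matrix();c=cam("wrist",s);print(s["ee_pos"],np.arctan2(R[1,0],R[0,0]))
for y in(-.22,-.005+0): pass
print("eye px",proj(c,[.494,-.182,.016]))
# tabs: arm origin from keeper eye/yaw
y=-.222;u=np.array([np.cos(y),np.sin(y)]);v=np.array([-u[1],u[0]]);o=np.array([.558,-.4076])-.066*u
G=np.r_[o,.16];print("arm origin",o,"shift tool now",R.T@(G-s["ee_pos"])*1e3)
E
```

```text
time: 5.35
ee_pos: [0.4646, -0.1979, 0.0273]
tcp_rot: [-3.044, -0.778, 0.0]
ft_force: [-0.0, -0.4, 0.6]
gripper_width: 0.398
gripper_force: 0.0
time: 5.98
ee_pos: [0.4647, -0.198, 0.1577]
tcp_rot: [3.043, 0.778, 0.002]
ft_force: [-1.4, -0.0, -1.2]
gripper_width: 0.997
gripper_force: 0.0
[ 0.46425438 -0.19779272  0.15672915] 0.5007180785665347
eye px [[323.99854344 144.21190983]]
arm origin [ 0.4936197  -0.39306806] shift tool now [-67.98352818 185.3992094   -3.29373626]
```

View pics/w6.png

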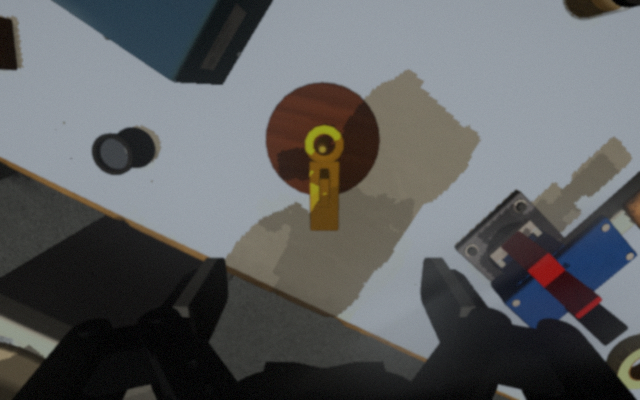

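The keeper hangs released on the post, eye at (324,143) against (324,144) predicted, and the stand disc is undisturbed. Next I go above the tabs and take one look.

```bash
python3 -m inch '[100,-17,46,-30,0,0,0.18,100,-34,92,-60,0,0,0.36,100,-51,138,-60,0,0,0.54,100,-68,185,-60,0,0,0.72,100,-68,185,-60,0,0,0.722]';  python3 -m inch '[100,0,0,0,0,0,0,100,0,0,0,0,0,0]'; python3 - <<'E'
from h import *
im=ctrl.capture("wrist")[:,:,::-1];cv2.imwrite("pics/w7.png",im[130:330,200:440].repeat(3,0).repeat(3,1))
s=ctrl.observe();R=Ro.from_rotvec(s["tcp_rot"]).as_matrix();c=cam("wrist",s);print(s["ee_pos"],np.arctan2(R[1,0],R[0,0]))
np.save("pics/w7.npy",np.r_[s["ee_pos"],s["tcp_rot"]])
y=-.222;u=np.array([np.cos(y),np.sin(y)]);v=np.array([-u[1],u[0]]);o=np.array([.4936,-.3931])
X=[np.r_[o+x*u+w*v,.122] for x,w in[(10,20),(10,15),(-10,20),(10,-20),(10,-15),(-10,-20)] for x,w in [(x/1e3,w/1e3)]]
print(((proj(c,X)-[200,130])*3).round(0))
E
```

```text
time: 6.65
ee_pos: [0.4927, -0.3964, 0.2146]
tcp_rot: [3.12, -0.356, -0.005]
ft_force: [-0.9, 0.5, -0.3]
gripper_width: 1.001
gripper_force: 0.0
time: 6.9
ee_pos: [0.4937, -0.3912, 0.2162]
tcp_rot: [-3.121, 0.343, 0.003]
ft_force: [-0.5, -0.5, 0.1]
gripper_width: 1.001
gripper_force: 0.0
[ 0.4938092  -0.39136906  0.21664181] -0.21896964239161543
[[297. 168.]
 [317. 168.]
 [298. 245.]
 [461. 169.]
 [440. 169.]
 [458. 246.]]
```

View pics/w7.png

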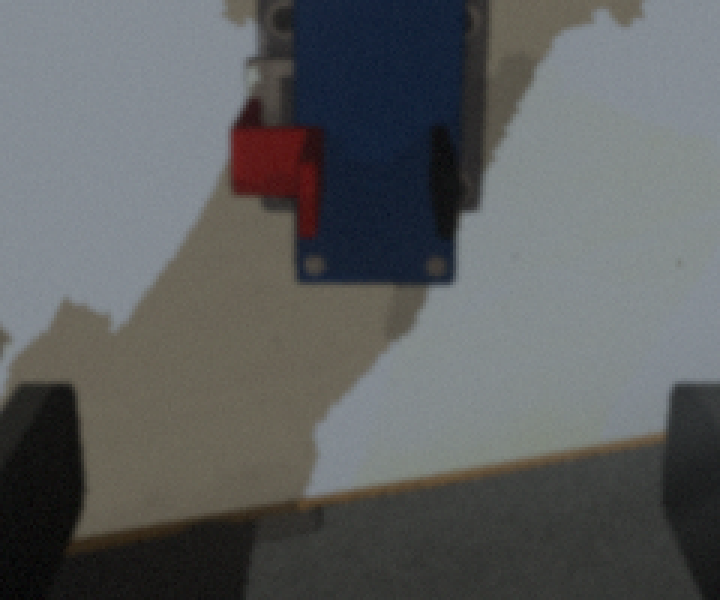

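The tab tops sit at crop x 298–318 (red) and 433–459 (black), rows 158–240. Sideways they match the prediction, with about 1.5 mm forward in x. I'll descend centred on y = -5.5 and then squeeze.

```bash
python3 -m inch '[100,1.7,7,20,0,0,0,90,1.7,7,70,0,0,0,85,1.7,7,110,0,0,0,85,1.7,7,121,0,0,0,85,1.7,7,121,0,0,0]' 60; python3 -m inch '[60,0,0,0,0,0,0,45,0,0,0,0,0,0,0,0,0,0,0,0,0,0,0,0,0,0,0,0,0,0,0,0,0,0,0]'; python3 -m inch '[0,0,0,0,0,0,0,0,0,0,0,0,0,0]'
```

```text
time: 7.58
ee_pos: [0.4937, -0.4, 0.0957]
tcp_rot: [-3.122, 0.347, 0.002]
ft_force: [0.4, -0.2, -0.1]
gripper_width: 0.85
gripper_force: 0.0
time: 8.2
ee_pos: [0.4954, -0.3996, 0.0989]
tcp_rot: [3.122, -0.346, 0.005]
ft_force: [1.3, 3.6, 12.5]
gripper_width: 0.295
gripper_force: 58.4
time: 8.45
ee_pos: [0.4954, -0.3996, 0.0989]
tcp_rot: [3.122, -0.346, 0.005]
ft_force: [-0.9, 4.2, 12.8]
gripper_width: 0.292
gripper_force: 58.4
```

Width 24.8 mm at 58 N: the spring needs only 10 N, so the tabs should be against their stop. I'll lift slowly and watch the force.

```bash
python3 -m inch '[0,0,0,-2,0,0,0,0,0,0,-5,0,0,0,0,0,0,-8,0,0,0,0,0,0,-8,0,0,0]'; python3 - <<'E'
from h import *
a=ctrl.capture("wrist")[100:400,160:480,::-1];b=ctrl.capture("scene")[160:260,280:400,::-1]
cv2.imwrite("pics/l1.png",np.hstack([cv2.resize(a,(400,375)),cv2.resize(b,(400,375))]))
E
```

```text
time: 8.95
ee_pos: [0.4938, -0.3992, 0.1043]
tcp_rot: [-3.121, 0.346, 0.001]
ft_force: [0.6, 6.0, -0.7]
gripper_width: 0.29
gripper_force: 60.3
```

View pics/l1.png

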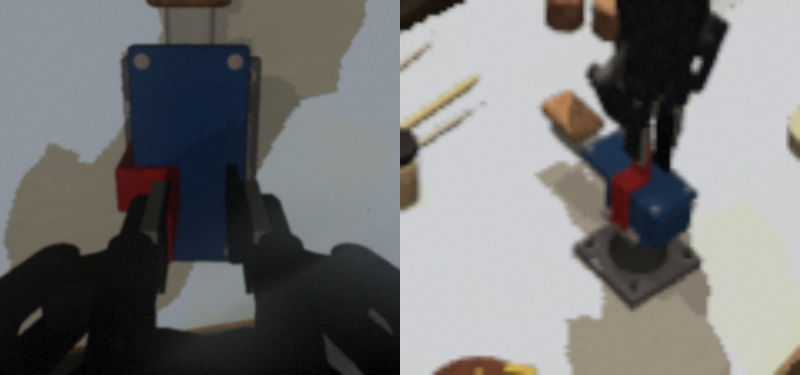

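Both tabs are pinched between the pads: red strip at (145,180), black tab at (232,195). I'll continue lifting while watching the force.

```bash
python3 -m inch '[0,0,0,-3,0,0,0,0,0,0,-6,0,0,0,0,0,0,-9,0,0,0,0,0,0,-9,0,0,0]'
```

```text
time: 9.55
ee_pos: [0.4938, -0.3995, 0.1134]
tcp_rot: [-3.122, 0.346, 0.001]
ft_force: [0.6, 4.9, -3.2]
gripper_width: 0.289
gripper_force: 60.4
```

```bash
python3 -m inch '[0,0,0,-8,0,0,0,0,0,0,-18,0,0,0,0,0,0,-28,0,0,0,0,0,0,-40,0,0,0,0,0,0,-52,0,0,0]'; python3 -m inch '[0,0,0,-15,0,0,0,0,0,0,-30,0,0,0,0,0,0,-42,0,0,0,0,0,0,-52,0,0,0,0,0,0,-54,0,0,0]'; python3 -m inch '[0,0,0,0,0,0,0,0,0,0,0,0,0,0,0,0,0,0,0,0,0,0,0,0,0,0,0,0,0,0,0,0,0,0,0]'; python3 - <<'E'
from h import *
im=ctrl.capture("scene")[:,:,::-1];cv2.imwrite("pics/s9.png",im)
old=cv2.imread("pics/scene0.png").astype(int);c=cam("scene")
def blue(a):
    a=a.astype(int);m=(a[:,:,0]>a[:,:,2]+40)&(a[:,:,0]>a[:,:,1]+25);m[:120]|=False
    k=np.zeros_like(m);k[90:245,300:400]=1;y,x=np.where(m&k);return x.mean(),y.mean(),x.min(),x.max(),y.min(),y.max(),len(x)
print(blue(old),blue(im))
for z in(.06,.18):print(proj(c,[.4936,-.3931,z]))
y,x=np.where((im[:,:,2]>90)&(im[:,:,0]<60)&(im[:,:,1]>70));k=(y>230)&(y<310)&(x>260)&(x<350);print("keeper px",x[k].mean(),y[k].mean(),k.sum(),proj(c,[.474,-.194,.02]))
top=ctrl.capture("top")[:,:,::-1]
d=np.abs(top.astype(int)-cv2.imread("pics/top0.png")).max(2)
for n,(u,v) in dict(bottle=(257,152),jar=(289,157),cup=(374,188),loupe=(194,258)).items(): print(n,(d[v-14:v+14,u-14:u+14]>50).sum())
E
```

```text
time: 10.18
ee_pos: [0.4939, -0.4004, 0.1664]
tcp_rot: [3.122, -0.347, 0.001]
ft_force: [0.4, 0.5, -3.2]
gripper_width: 0.289
gripper_force: 60.6
time: 10.8
ee_pos: [0.4941, -0.4001, 0.22]
tcp_rot: [3.122, -0.347, 0.001]
ft_force: [0.2, 0.2, -2.8]
gripper_width: 0.291
gripper_force: 60.6
time: 11.42
ee_pos: [0.4939, -0.4, 0.2191]
tcp_rot: [-3.122, 0.347, 0.0]
ft_force: [-0.9, -0.1, -2.7]
gripper_width: 0.289
gripper_force: 60.6
(np.float64(353.85), np.float64(211.50714285714287), np.int64(334), np.int64(367), np.int64(201), np.int64(219), 140) (np.float64(348.0571428571429), np.float64(170.15714285714284), np.int64(340), np.int64(362), np.int64(163), np.int64(182), 70)
[[352.70938455 212.96518092]]
[[355.3562604  178.96963647]]
keeper px 314.0677083333333 267.3958333333333 192 [[312.25501788 265.2747158 ]]
bottle 0
jar 0
cup 0
loupe 0
```

```bash
python3 - <<'E'
from h import *
a=ctrl.capture("wrist")[:,:,::-1].astype(int)
def bl(m,s=1):
    y,x=np.where(m);return x.min(),x.max(),y.min(),y.max(),len(x)
m=(a[:,:,0]>a[:,:,2]+25)&(a[:,:,0]>a[:,:,1]+15);k=np.zeros_like(m);k[100:320,240:380]=1
print("now",bl(m&k))
b=cv2.imread("pics/l1.png")[:,:400].astype(int);m=(b[:,:,0]>b[:,:,2]+25)&(b[:,:,0]>b[:,:,1]+15);x0,x1,y0,y1,n=bl(m)
print("after pinch",160+x0*.8,160+x1*.8,100+y0*.8,100+y1*.8)
s=ctrl.observe();print(s["joint_velocities"].__abs__().max() if hasattr(s["joint_velocities"],"__abs__") else s["joint_velocities"])
E
```

```text
now (np.int64(264), np.int64(358), np.int64(137), np.int64(307), 11103)
after pinch 263.2 357.6 137.6 304.8
0.0008073133883263238
```

The coupler's outline in the wrist frame hasn't changed since the pinch, so it hasn't tilted or slipped. I'm handing in.

```bash
python3 -c "
from station import ctrl
print(ctrl.job_done())"
```

```text
the job is handed in; nothing more can be done
None
```

I hung the yellow keeper on the brass post and let go, then drew the latch and lifted the arm about 12 cm straight up, where it is held level and still; I handed the job in at about 11.5 s, with no verdict returned.

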